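Reverse the ratchet and crack the gearbox filler plug loose

ROBOT

A 6-joint arm with a two-finger parallel gripper is mounted at the origin on the work surface. World frame = base frame: x ahead of the robot, y to its left, z up, the work surface at z = 0. Lengths are in m, angles in degrees, forces in N, time in s.
With the tool pointing down it reaches from about 0.375 to 0.9 m from the base axis. Payload 3.1 kg.
Tool frame: the origin (TCP) lies on the centre line of the jaws, within the pads' length; the fingertips stand 22 mm ahead of it and the grasp point (between the pads) lies 3 mm ahead of it; y points along the fingers, z is the direction in which the jaws open and shut, and the axes are right-handed (so a half turn about y gives the same grasp; the last joint's range is limited). The gripper opens to 87 mm and grips with 3 to 60 N. Pads are 19 mm wide; open, the fingers measure 117 mm over their backs; the gripper's body (75 mm by 190 mm) begins 51 mm behind the grasp point.
Start: joints at [-75.258, 30.224, 82.088, -0, 67.689, -10.227], TCP at [0.264, -0.567, 0.214] pointing down, gripper open.
Joint ranges: [-176.69, 176.69], [-43.24, 126.21], [12.49, 139.97], [-82, 262], [0, 151.66], [-163.58, 163.58]. Speed limits (degrees/s): [159.86, 159.86, 180, 180, 180, 180].

INTERFACE

Orientations are given as a 3x3 rotation matrix whose columns are the frame's x, y, z axes.
In Python, from rig import bot gives the robot as it stands.
- The arm moves only by the tool jog_arm, never from a script. Its argument "motion" is one flat list of numbers, 6 for each row, row after row: the shift along the tool's x, y, z in mm, then the turn, a rotation vector about the tool's x, y, z in degrees. A call has 1 to 20 rows; each row is the pose to reach, as a shift and turn from the pose commanded when the call began, along the tool's axes at that moment; what a row does not reach only later rows make up. A row lasts 1/8 s, in which the tool goes at most 62.5 mm and 10.7 degrees, less where a joint would pass 70% of its speed; a pose out of reach is approached as far as the arm can. A call with a gripper value outside its range is refused whole. "gripper" is the opening, from 0 (shut) to 1 (fully open), set as the call begins (left out, the last holds). The fingers move at their own pace and stop on an object; the grip force is fixed at half the most. Time passes only in rows, so rows that repeat a pose let the fingers close. It gives the time, the measured TCP pose, the force and the opening at its end, in the units of the state.
- bot.read_state(): the state, without advancing time (a new reading comes with each control period).
- bot.capture(name): name is "side" or "top"; returns (picture, depth): 400x640x3 uint8, red, green, blue; 400x640 float32, m along the optical axis (not along the pixel's ray), 0 where there is no reading.
- bot.get_calibration(name): a dict with "mtx" (3x3 intrinsics, pixels), "pose" (4x4, takes a point from camera to world coordinates). Camera axes: x right, y up, looking along -z (the intrinsics and any distortion apply to the point x, -y, -z); pixel columns grow to the right and rows downward; lengths in m; the calibration is good to about 2 mm. A picture is of the moment at which its call begins. get_calibration takes no time and is no camera call.
- bot.hand_in(): hands the job in, once; it reports no verdict.
The state is a dict: "time_s": time; "joint_positions": joint angles; "qvel": joint speeds; "tau": joint torques, N m; "position": TCP position; "tcp_rot": TCP orientation; "force": force on the tool from outside, world axes, zero at the start; "moment": the same for the moment, N m; "opening": opening from 0.0 (shut) to 1.0 (fully open).
Only numpy, scipy, OpenCV 4.12 (cv2) and the standard library are available. Lean on these libraries where they do the work, as an engineer would, in place of code of your own. Each camera call takes 0.05 s, during which the arm holds its last target.

TASK

The filler plug on top of the gearbox case is tight and the ratchet sitting on it is still set to tighten. With a fingertip, gently push the ratchet's direction lever fully over against its stop on the loosening side, then work the handle back and forth between the two cast pillars, without leaning it hard on them, until the plug has been backed off at least a quarter turn (anticlockwise seen from above). Never turn the plug any tighter, turn it with the ratchet only, leave the ratchet on the plug with its lever on loosen, and do not disturb the things on the bench.

Things in the scene. Friction and masses are not known exactly. Their poses are not given: they have to be found in the camera images.
- gearcase: Cast aluminium gearbox case, fixed on the bench, eight-sided: flange 300 mm across the corners, flat deck at 84 mm height. Origin: centre of its underside, on the bench; z up. The vertical plug axis stands at (0, -30 mm) in this frame; in mid swing the ratchet handle points along this frame's -y, out over the edge of the case.
- pillar_a: Cast pillar, origin at the centre of its top, at the clockwise end (seen from above) of the handle's swing: 28 mm diameter, top 158 mm above the bench (8 mm above the top of the handle's flat shank), axis 75 mm from the plug axis, fixed to the case. It may be touched by the shank, but not pressed by it with more than 60 N, which is about 27 N of push at grip.
- pillar_b: The same kind of pillar, origin at the centre of its top, at the anticlockwise (loosening) end of the swing. Same sizes and same 60 N limit.
- plug_center (a point): Point on the vertical plug axis 94 mm above the bench, at the underside of the plug's brass-coloured flange (38 mm diameter). The hex is inside a steel socket (37 mm diameter, narrowing above to 27 mm) that turns with the plug and reaches up to the ratchet. Right-hand thread: loosens anticlockwise seen from above. The robot must not push or turn it directly.
- plug (a joint): Rotation of plug and socket about the plug axis in rad: 0 at the start, positive = loosening (anticlockwise seen from above); a quarter turn is 1.571. Friction about 0.7 N m plus 0.4 N m per rad/s either way: some 5 to 6 N of push at grip when swung at 0.2 to 0.6 rad/s. It must never go below -0.09.
- ratchet_head (a point): Centre of the top face of the ratchet's steel head, on the plug axis, 153 mm above the bench. Head 49 mm diameter, 18 mm thick, narrowing to the handle. Axes: x away from the handle (the handle lies along -x), z up, y to the left when looking along x.
- ratchet (a joint): Handle angle about the plug axis, rad: 0 in mid swing, positive anticlockwise from above; the shank meets the pillars at -0.40 and +0.40. It stays on the plug. Set to loosen it drives the plug when swung + and clicks back freely (under 0.2 N m) when swung -; set to tighten, the reverse. A click each 0.314 rad (20 teeth), so up to 0.33 rad of a stroke is idle after a return; a full swing from pillar to pillar gains two clicks, a shorter one often only one.
- grip (a point): Middle of the ratchet's black hand grip, on its axis: a level round bar 22.4 mm in diameter, 115 mm long (from 108 to 223 mm off the plug axis), its axis 144 mm above the bench; this point is 165 mm from the plug axis. Axes as ratchet_head (bar along x). Free space beside and below it; it can be gripped, or pushed from either side.
- lever_tab (a point): Centre of the upright thumb tab at the end of the red direction lever on top of the head: 9 mm along the lever, 6 mm thick, from the lever's arm to 15 mm above the head's top; this point is 8 mm above it. Lever arm and hub (17 mm diameter) reach only 6 mm up. To be pushed from the side with a fingertip, not pinched: over 18 N on the lever bends it.
- lever_pin (a point): Point on the lever's vertical pin at the head's top face. The pin lies 32 mm from the plug axis on the handle side and the tab 29 mm from the pin, towards the middle of the head, so the tab swings across the plug axis and pushing it hardly moves the handle.
- lever (a joint): Lever angle about its pin, rad, positive anticlockwise from above: -0.40 stop on the tightening side (start, within 0.03), tab towards -y of the ratchet; +0.40 stop on the loosening side, tab towards +y. Tab travel 23 mm. Stiff, damped, no snap: 4 to 5 N at the tab moves it at 20 mm/s; it stays where left and is rigid at the stop. Fully over is above +0.36; short of that the pawl is not properly down.
- oil_bottle_mid (a point): Grey plastic oil bottle with red cap, 62 mm diameter, 185 mm high, standing on the bench on the side of the case away from the handle; point at its centre, half-way up. Leave alone.
- bearing_mid (a point): Steel ball bearing, 72 mm diameter, 17 mm high, lying on the bench below the far side of the handle's swing; point at its centre. Leave alone.
- spare_socket_mid (a point): Spare steel socket, 30 mm diameter, 40 mm high, standing on the bench beside the case on the bottle's side; point at its centre. Leave alone.
- parts_dish_mid (a point): Round steel dish, 104 mm diameter, 24 mm high, with bolts in it, on the bench below the near side of the handle's swing; point at its centre. Leave alone.

How it is judged:
By the outcome, as a careful person would: the job done as asked, in the order asked, and still so for the second after the job is handed in, with the robot touching nothing.
It also fails if it takes over 72 s, if anything falls off the work surface, if the arm or the gripper's body presses on something with over 40 N, if the wrist force passes 120 N, or if a joint passes its speed limit or range.

## Working session

There is one attempt and no reset: what is moved stays moved. The work goes in short steps, Python scripts to look and compute and a tool call to move; the robot and the scene stay as the last step left them, time stands still between calls to the robot, and variables do not carry over. Pictures are saved under pics/ and viewed, and the job is handed in when it is done.

Besides the shell and the picture viewer there is one more tool, called after "Emit:" as name(argument=value, ...) on one line, values as JSON. jog_arm: Moves the arm, as the interface text tells. Its arguments: {"type":"object","properties":{"motion":{"type":"array","items":{"type":"number"}},"gripper":{"type":"number"}},"required":["motion"]}

```bash
mkdir -p pics; ls; cat > h.py <<'E'
import numpy as np,cv2
from rig import bot
def cap(n,f):
    im,d=bot.capture(n); cv2.imwrite(f'pics/{f}.png',im[:,:,::-1]); np.save(f'pics/{f}.npy',d); return im,d
def w(n,u,v,z=None,d=None):
    c=bot.get_calibration(n);K=np.array(c['mtx']);T=np.array(c['pose'])
    r=np.array([(u-K[0,2])/K[0,0],-(v-K[1,2])/K[1,1],-1.0]); 
    if d is not None: return T[:3,:3]@(r*d)+T[:3,3]
    R=T[:3,:3]@r; return T[:3,3]+R*(z-T[2,3])/R[2]
def px(n,P):
    c=bot.get_calibration(n);K=np.array(c['mtx']);T=np.array(c['pose'])
    p=T[:3,:3].T@(np.array(P)-T[:3,3]); return K[0,0]*p[0]/-p[2]+K[0,2], K[1,1]*-p[1]/-p[2]+K[1,2]
def crop(f,u,v,s,k,o):
    im=cv2.imread(f'pics/{f}.png')[v-s*3//4:v+s*3//4,u-s:u+s]; cv2.imwrite(f'pics/{o}.png',cv2.resize(im,None,fx=k,fy=k,interpolation=cv2.INTER_CUBIC))
E
python3 - <<'E'
from h import *
for n in('side','top'):
    cap(n,n+'0'); c=bot.get_calibration(n); print(c)
print(bot.read_state())
E
```

```text
pics
{'mtx': array([[485.0889738 ,   0.        , 318.31010357],
       [  0.        , 485.0889738 , 195.69135063],
       [  0.        ,   0.        ,   1.        ]]), 'pose': array([[-0.99018075,  0.08515212, -0.11086569,  0.48690993],
       [-0.13977546, -0.59050575,  0.79483695,  0.89177057],
       [ 0.00221523,  0.80252855,  0.5966096 ,  0.7291518 ],
       [ 0.        ,  0.        ,  0.        ,  1.        ]])}
{'mtx': array([[407.02970254,   0.        , 325.12607459],
       [  0.        , 407.02970254, 194.57247455],
       [  0.        ,   0.        ,   1.        ]]), 'pose': array([[-0.00231167,  0.99804676, -0.06242856,  0.50715968],
       [-0.99999642, -0.00222313,  0.00148765,  0.09340159],
       [ 0.00134596,  0.06243177,  0.99804833,  1.00186282],
       [ 0.        ,  0.        ,  0.        ,  1.        ]])}
{'time_s': 0.1, 'joint_positions': array([-7.52561165e+01,  3.02740306e+01,  8.21499094e+01,  3.90583770e-06,
        6.76868273e+01, -1.02280997e+01]), 'qvel': array([-0.03190805, -0.11885161, -0.23265813, -0.00480648,  0.0071175 ,
       -0.01309061]), 'tau': array([-9.96748749e-04, -4.40988564e+01, -1.77150500e+01,  6.34464598e-02,
        5.34113555e-02, -4.05483433e-05]), 'position': array([ 0.26370472, -0.56590357,  0.21286049]), 'tcp_rot': array([[-9.06514429e-01, -4.91949476e-04,  4.22174548e-01],
       [-4.22174695e-01,  1.86961331e-03, -9.06512566e-01],
       [-3.43344771e-04, -9.99998131e-01, -1.90252006e-03]]), 'force': array([-0.08840687, -0.81787056,  0.24446768]), 'moment': array([ 0.02052952, -0.04038255, -0.04278326]), 'opening': 1.0006397072126305}
```

View pics/side0.png

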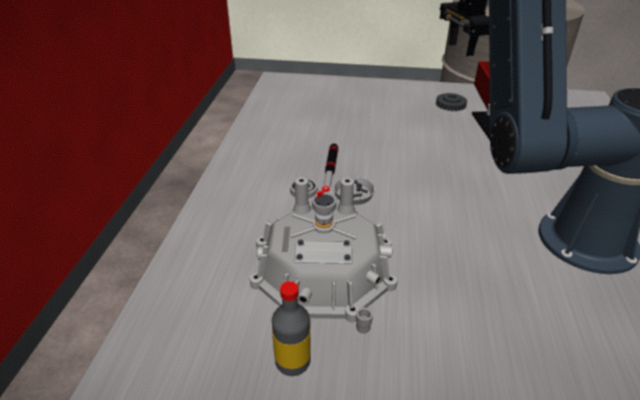

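View pics/top0.png

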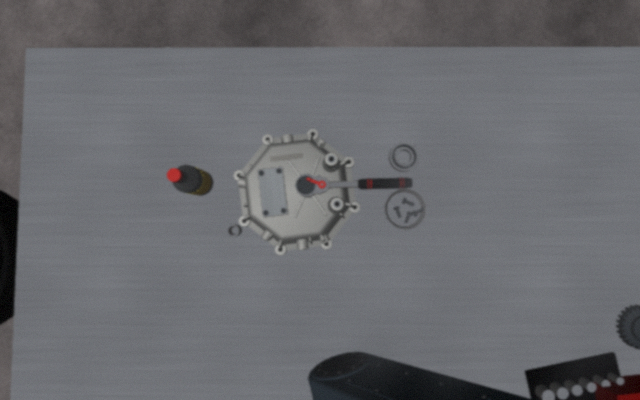

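The overviews show the case around top pixel (297,192). The head is at about (305,185), the grip at about (388,183) pointing to world -y, and the pillars at about (331,160) and (337,204). Next I'll enlarge this area.

```bash
python3 - <<'E'
from h import *
crop('top0',345,185,72,5,'c1'); crop('side0',325,195,52,7,'c2')
E
```

```text
(no output)
```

View pics/c1.png

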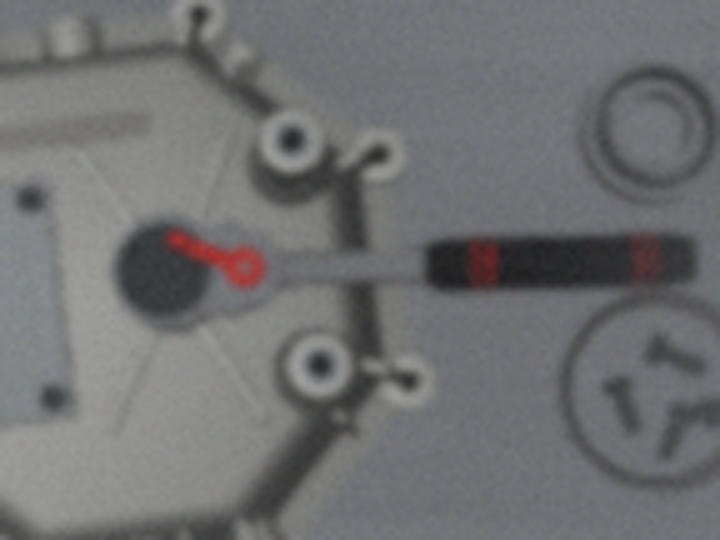

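View pics/c2.png

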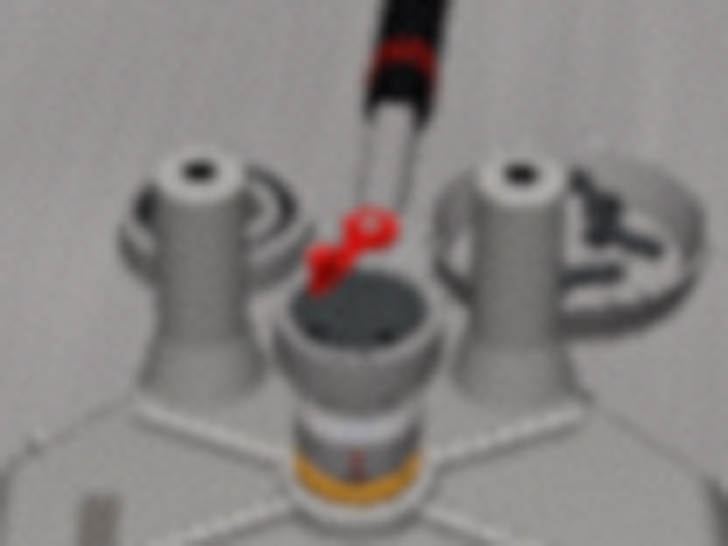

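```bash
python3 - <<'E'
from h import *
o=lambda x,y:(273+(x+.5)/5-.5,131+(y+.5)/5-.5)
P={}
for n,x,y,z in [('head',165,270,.153),('pin',245,268,.159),('tab',176,238,.168),('gripL',430,263,.144),('gripR',693,260,.144),('pb',291,140,.158),('pa',320,366,.158),('headdark',165,270,.153)]:
    p=w('top',*o(x,y),z); P[n]=p; print(n,p.round(4))
q=lambda x,y:(273+(x+.5)/7-.5,156+(y+.5)/7-.5)
for n,x,y,z in [('pb',200,170,.158),('pa',520,173,.158),('pin',371,228,.159),('tabtop',328,255,.168),('headc',365,312,.153),('plug flange',358,480,.094)]:
    p=w('side',*q(x,y),z); print('side',n,p.round(4))
d=np.load('pics/top0.npy')
for u,v in [(331,159),(337,204),(306,186),(385,183),(300,160)]: print(w('top',u,v,d=np.median(d[v-1:v+2,u-1:u+2])).round(4))
print(np.linalg.norm(P['pa']-P['pb']),[np.linalg.norm(P[k]-P['head']) for k in('pa','pb','pin')],np.linalg.norm((P['pin']-P['tab'])[:2]))
g=(P['gripL']+P['gripR'])/2;v=g-P['head'];print(np.linalg.norm(v[:2]),np.degrees(np.arctan2(v[1],v[0])),'axis',np.degrees(np.arctan2(*(P['gripR']-P['gripL'])[[1,0]])))
m=(P['pa']+P['pb'])/2-P['head'];print('mid dir',np.degrees(np.arctan2(m[1],m[0])))
E
```

```text
head [0.5813 0.1329 0.153 ]
pin [0.5815 0.0994 0.159 ]
tab [0.5932 0.1277 0.168 ]
gripL [0.5848 0.0212 0.144 ]
gripR [ 0.5858 -0.0901  0.144 ]
pb [0.6352 0.0801 0.158 ]
pa [0.5407 0.0684 0.158 ]
headdark [0.5813 0.1329 0.153 ]
side pb [0.6358 0.0817 0.158 ]
side pa [0.5422 0.0697 0.158 ]
side pin [0.582  0.1049 0.159 ]
side tabtop [0.5907 0.1319 0.168 ]
side headc [0.5795 0.1369 0.153 ]
side plug flange [0.5805 0.1401 0.094 ]
[0.6345 0.0797 0.1573]
[0.5403 0.0675 0.1573]
[0.5783 0.1321 0.1533]
[ 0.5841 -0.0331  0.1545]
[0.6435 0.149  0.083 ]
0.09521934349927687 [np.float64(0.07640218900391622), np.float64(0.07567432788718047), np.float64(0.03405988925009117)] 0.030616608227065824
0.1674180973484707 -88.62162876103305 axis -89.46961186568902
mid dir -83.48677731872779
```

The axis found from the pillars, (0.581, 0.132), agrees with the head seen directly. Mid swing points at -83°, and the handle stands about 0.1 rad clockwise of that. The tab is at (0.593, 0.128), on the tightening side, and has to move about 23 mm towards world -x. I'll go to a hover on the +x side with the gripper shut.

```bash
cat >> h.py <<'E'
from scipy.spatial.transform import Rotation as Ro
def go(p,zdeg=None):
    s=bot.read_state();R=s['tcp_rot'];t=(R.T@(np.array(p)-s['position']))*1000
    r=np.zeros(3)
    if zdeg is not None:
        a=np.radians(zdeg);Rt=np.array([[np.sin(a),0,np.cos(a)],[-np.cos(a),0,np.sin(a)],[0,-1,0]])
        r=Ro.from_matrix(R.T@Rt).as_rotvec(degrees=True)
    print('shift',t.round(1),'turn',r.round(2)); return t,r
def st():
    s=bot.read_state();R=s['tcp_rot'];print('t',round(s['time_s'],2),'p',s['position'].round(4),'zdeg',np.degrees(np.arctan2(R[1,2],R[0,2])).round(2),'F',s['force'].round(1),'op',round(s['opening'],3),'q',s['joint_positions'].round(0))
E
python3 - <<'E'
from h import *
go([.635,.130,.25],0)
E
```

```text
shift [-630.4  -36.  -474.2] turn [  0.09 -65.03  -0.08]
```

Emit:
jog_arm(motion=[-21, 0, -16, 0, -2, 0, -63, 0, -47, 0, -6.5, 0, -105, -3, -79, 0, -11, 0, -147, -6, -111, 0, -15, 0, -189, -9, -142, 0, -19.5, 0, -231, -12, -174, 0, -24, 0, -273, -15, -205, 0, -28, 0, -315, -18, -237, 0, -32.5, 0, -357, -21, -269, 0, -37, 0, -399, -24, -300, 0, -41, 0, -441, -27, -332, 0, -45.5, 0, -483, -30, -363, 0, -50, 0, -525, -33, -395, 0, -54, 0, -567, -36, -427, 0, -58.5, 0, -600, -36, -451, 0, -62, 0, -618, -36, -465, 0, -64, 0, -630, -36, -474, 0, -65, 0, -630, -36, -474, 0, -65, 0], gripper=0)

```text
time_s: 2.35
position: [0.6348, 0.129, 0.2494]
tcp_rot: [[-0.0, -0.001, 1.0], [-1.0, -0.0, -0.0], [0.0, -1.0, -0.001]]
force: [0.7, -0.6, -0.6]
opening: 0.005
```

```bash
python3 - <<'E'
from h import *
st(); go([.635,.130,.184],0)
cap('top','top1');cap('side','side1')
crop('top1',330,185,80,5,'c3');crop('side1',315,175,64,6,'c4')
E
```

```text
t 2.35 p [0.6348 0.129  0.2494] zdeg -0.02 F [ 0.7 -0.6 -0.6] op 0.005 q [ 2. 30. 76. -0. 74.  2.]
shift [-1.1 65.4  0.3] turn [ 0.04 -0.02  0.03]
```

View pics/c3.png

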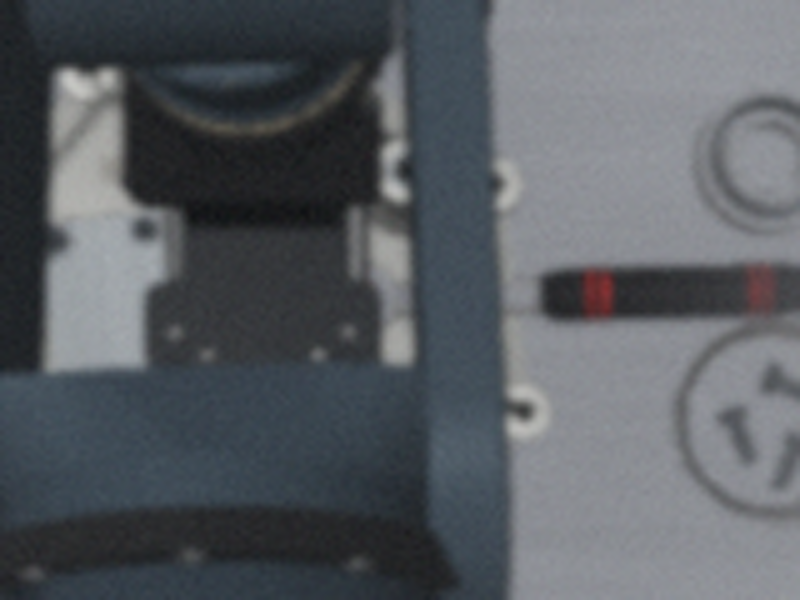

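View pics/c4.png

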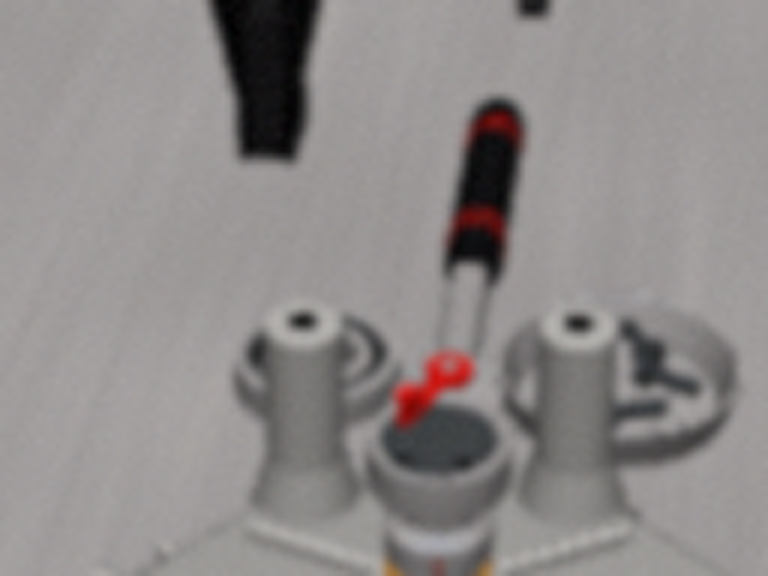

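```bash
python3 - <<'E'
from h import *
for x in(-.015,-.008,0,.008,.015): print(px('side',[.6348+x,.129+.0095,.2274]), px('side',[.6348+x,.129-.0095,.2274]))
E
```

```text
(np.float64(303.7448722163216), np.float64(167.28338796173279)) (np.float64(305.3702738687459), np.float64(161.88040356003108))
(np.float64(300.07693510515713), np.float64(166.99102561457696)) (np.float64(301.7606248050912), np.float64(161.5973104889476))
(np.float64(295.8926300723758), np.float64(166.65750483613272)) (np.float64(297.6426916664239), np.float64(161.2743543460694))
(np.float64(291.71643368884713), np.float64(166.3246303784012)) (np.float64(293.53260903655377), np.float64(160.9520138931394))
(np.float64(288.06889496591623), np.float64(166.03389393716503)) (np.float64(289.9427089722972), np.float64(160.67046967203876))
```

```bash
python3 - <<'E'
from h import *
crop('side1',296,158,24,16,'c5')
d=np.load('pics/side1.npy')
for v in range(140,172,2): print(v, w('side',296,v,d=d[v,296]).round(4), d[v,296])
print(px('side',[.6348,.129,.2494]))
E
```

```text
140 [0.6333 0.1375 0.2846] 0.88099086
142 [0.6328 0.1406 0.2823] 0.87986815
144 [0.6331 0.1399 0.2777] 0.88318753
146 [0.6334 0.1386 0.2727] 0.8872154
148 [0.6336 0.138  0.2681] 0.8904709
150 [0.6337 0.1384 0.264 ] 0.8925862
152 [0.6341 0.1367 0.2587] 0.89715487
154 [ 0.7141 -0.2728 -0.0032] 1.3877721
156 [ 0.7119 -0.2606 -0.0022] 1.377204
158 [ 0.7101 -0.2503 -0.0023] 1.3689251
160 [ 0.7088 -0.2428 -0.0042] 1.3638737
162 [ 0.7067 -0.2314 -0.0034] 1.3541273
164 [ 0.7046 -0.2198 -0.0024] 1.3440963
166 [ 0.7031 -0.2111 -0.0032] 1.337492
168 [ 0.7001 -0.195   0.0009] 1.3219043
170 [ 0.699  -0.1887 -0.0013] 1.3181002
(np.float64(296.4898463007634), np.float64(154.06242364100464))
```

View pics/c5.png

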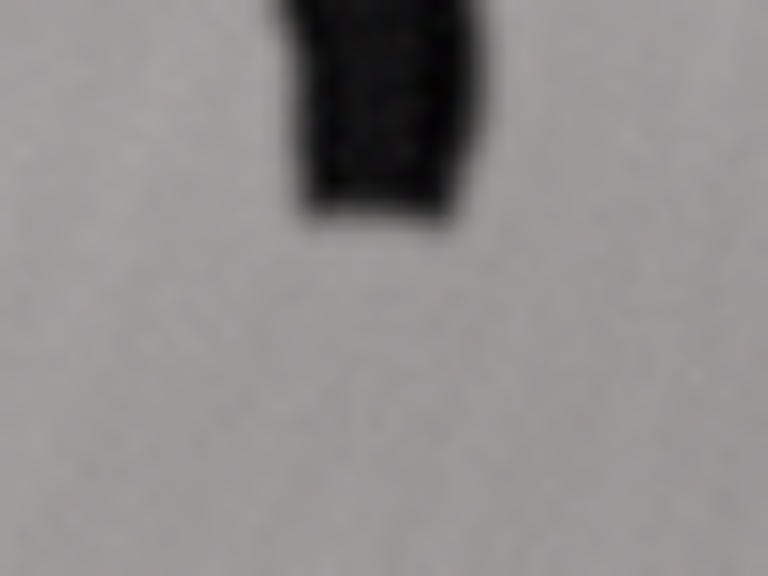

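```bash
python3 - <<'E'
from h import *
crop('side0',470,30,40,10,'c6')
d=np.load('pics/side0.npy')
p=np.array([.2637,-.5659,.2129]);z=np.array([.422,-.907,0])
for s in(-1,1): print(px('side',p+s*z*.044),px('side',p+s*z*.044-[0,0,.022]),px('side',p+s*z*.0585-[0,0,.022]))
for u in (447,472):
  for v in range(10,60,3): print(u,v,w('side',u,v,d=d[v,u]).round(3))
E
```

```text
(np.float64(468.66081225173593), np.float64(57.09727116293962)) (np.float64(467.2556337539812), np.float64(64.40347125382155)) (np.float64(469.8834355259972), np.float64(66.21791963963267))
(np.float64(453.3570268204011), np.float64(46.909202969167495)) (np.float64(452.15053544239424), np.float64(53.973681023506856)) (np.float64(449.7922031216499), np.float64(52.34529629595656))
447 10 [ 0.316 -0.621  0.316]
447 13 [ 0.318 -0.597  0.314]
447 16 [ 0.317 -0.596  0.306]
447 19 [ 0.315 -0.599  0.297]
447 22 [ 0.077 -2.634 -0.314]
447 25 [ 0.071 -2.657 -0.341]
447 28 [ 0.07  -2.636 -0.356]
447 31 [ 0.066 -2.645 -0.379]
447 34 [ 0.058 -2.684 -0.413]
447 37 [ 0.191 -1.559 -0.068]
447 40 [ 0.193 -1.52  -0.07 ]
447 43 [ 0.189 -1.532 -0.089]
447 46 [ 0.188 -1.523 -0.1  ]
447 49 [ 0.187 -1.51  -0.111]
447 52 [ 0.187 -1.497 -0.121]
447 55 [ 0.186 -1.481 -0.13 ]
447 58 [ 0.183 -1.491 -0.149]
472 10 [ 0.262 -0.514  0.348]
472 13 [ 0.261 -0.512  0.341]
472 16 [ 0.26  -0.507  0.334]
472 19 [ 0.263 -0.483  0.333]
472 22 [ 0.263 -0.475  0.328]
472 25 [ 0.262 -0.472  0.321]
472 28 [ 0.26  -0.473  0.312]
472 31 [ 0.258 -0.476  0.303]
472 34 [ 0.256 -0.477  0.295]
472 37 [ 0.249 -0.509  0.277]
472 40 [ 0.248 -0.511  0.268]
472 43 [ 0.246 -0.513  0.259]
472 46 [ 0.243 -0.517  0.249]
472 49 [ 0.241 -0.519  0.24 ]
472 52 [ 0.24  -0.519  0.231]
472 55 [ 0.237 -0.524  0.22 ]
472 58 [ 0.095 -1.319 -0.079]
```

View pics/c6.png

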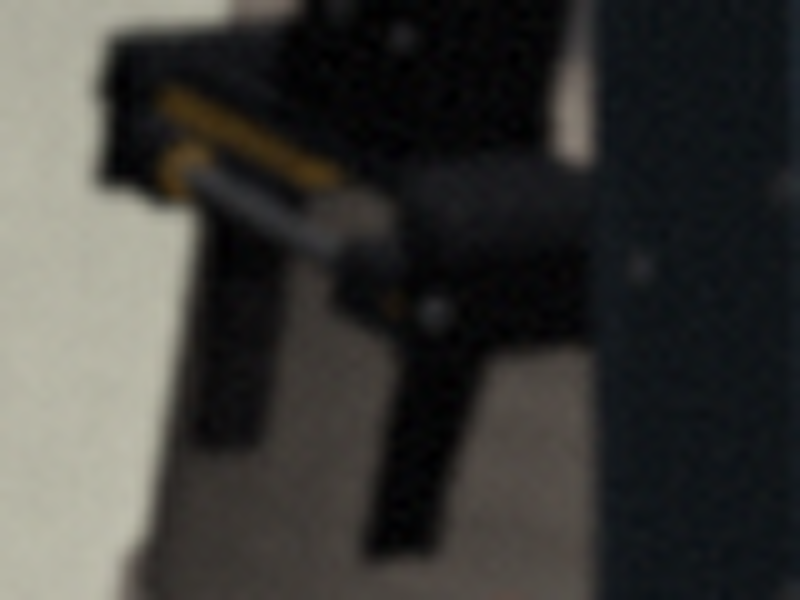

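The fingertip shows at z≈0.257 when the reported TCP is at 0.249, about 30 mm above where the data sheet puts it. The picture from the start pose, with the jaws open, shows the same offset. I'll go down beside the head, clear of everything, and check this by eye before trusting either figure.

Emit:
jog_arm(motion=[-1, 20, 0, 0, 0, 0, -1, 45, 0, 0, 0, 0, -1, 60, 0, 0, 0, 0, -1, 65, 0, 0, 0, 0, -1, 65, 0, 0, 0, 0])

```text
time_s: 3.08
position: [0.635, 0.1297, 0.185]
tcp_rot: [[-0.001, 0.0, 1.0], [-1.0, -0.0, -0.001], [0.0, -1.0, 0.0]]
force: [0.6, 0.1, 0.4]
opening: 0.004
```

```bash
python3 - <<'E'
from h import *
st()
cap('side','side2')
crop('side2',312,180,40,10,'c7')
d=np.load('pics/side2.npy')
for v in range(165,205,3): print(v, [w('side',u,v,d=d[v,u]).round(4) for u in (296,298)])
for v in range(184,196,2):print('tab',v, [w('side',u,v,d=d[v,u]).round(4) for u in (317,319,321)])
print('pillar',[w('side',u,v,d=d[v,u]).round(4) for u,v in ((296,180),(302,181),(347,181),(344,179),(326,203),(322,198))])
E
```

```text
t 3.08 p [0.635  0.1297 0.185 ] zdeg -0.06 F [0.6 0.1 0.4] op 0.004 q [ 2. 34. 80. -0. 66.  2.]
165 [array([0.6338, 0.1421, 0.2335]), array([0.6303, 0.1403, 0.2327])]
168 [array([0.6346, 0.1391, 0.2248]), array([0.6307, 0.1393, 0.2253])]
171 [array([0.6345, 0.14  , 0.2186]), array([0.6309, 0.1388, 0.2181])]
174 [array([0.6353, 0.1372, 0.2098]), array([0.6304, 0.1424, 0.2137])]
177 [array([0.6352, 0.1384, 0.2037]), array([0.6313, 0.1384, 0.2041])]
180 [array([0.6349, 0.1412, 0.1986]), array([0.6315, 0.1382, 0.1969])]
183 [array([0.6454, 0.0887, 0.154 ]), array([0.6405, 0.0922, 0.157 ])]
186 [array([0.6449, 0.092 , 0.1488]), array([0.6405, 0.0931, 0.15  ])]
189 [array([0.646 , 0.0876, 0.1379]), array([0.6405, 0.0942, 0.1432])]
192 [array([0.6458, 0.0896, 0.1316]), array([0.6408, 0.0934, 0.1349])]
195 [array([0.6457, 0.091 , 0.1249]), array([0.6411, 0.0931, 0.1269])]
198 [array([0.6465, 0.0878, 0.1146]), array([0.641 , 0.0944, 0.12  ])]
201 [array([0.646 , 0.0918, 0.1097]), array([0.6413, 0.0936, 0.1116])]
204 [array([0.6467, 0.0894, 0.0998]), array([0.6414, 0.0942, 0.1041])]
tab 184 [a
[... 182 characters left out ...]
.219e-01, -3.000e-04]), array([ 0.6216, -0.1239, -0.0012])]
tab 188 [array([ 0.6276, -0.0927,  0.0141]), array([0.5968, 0.0938, 0.1499]), array([0.4869, 0.8918, 0.7292])]
tab 190 [array([0.5999, 0.1013, 0.15  ]), array([0.5956, 0.1027, 0.1514]), array([0.5914, 0.1034, 0.1524])]
tab 192 [array([0.5959, 0.1289, 0.1653]), array([0.5917, 0.1308, 0.1671]), array([0.5894, 0.1182, 0.1583])]
tab 194 [array([0.596 , 0.1288, 0.1603]), array([0.5916, 0.1314, 0.1627]), array([0.5885, 0.1246, 0.1581])]
pillar [array([0.6349, 0.1412, 0.1986]), array([0.633 , 0.0875, 0.1594]), array([0.5418, 0.0711, 0.1572]), array([0.5487, 0.0638, 0.1565]), array([0.5759, 0.1449, 0.1524]), array([0.5857, 0.1308, 0.1531])]
```

View pics/c7.png

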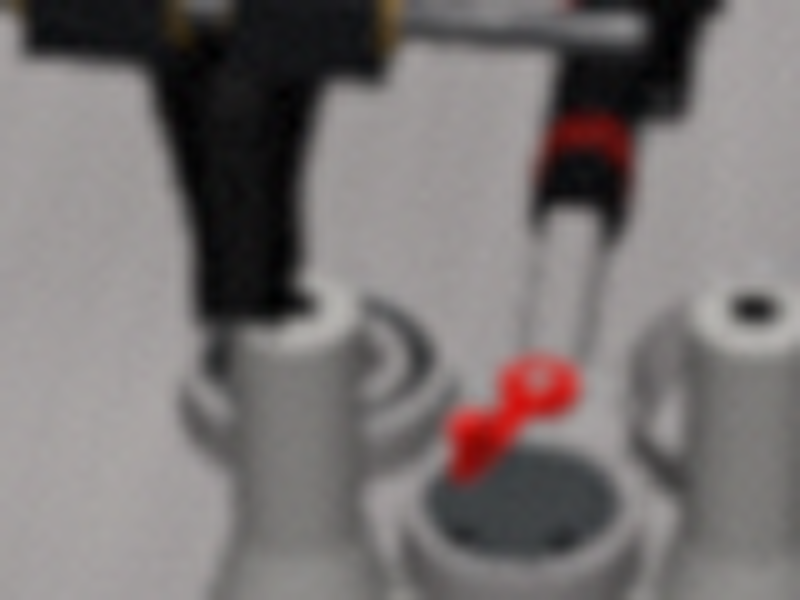

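```bash
python3 - <<'E'
from h import *
d=np.load('pics/side2.npy')
for u,v in [(320,152),(334,152),(340,152),(340,158),(339,161),(334,157),(305,156),(278,154),(350,140),(330,140)]: print(u,v,w('side',u,v,d=d[v,u]).round(4))
crop('side2',330,130,100,4,'c8')
E
```

```text
320 152 [0.5859 0.1621 0.2782]
334 152 [0.561  0.1613 0.28  ]
340 152 [0.5499 0.167  0.2844]
340 158 [0.5496 0.1669 0.272 ]
339 161 [0.551  0.1687 0.2668]
334 157 [ 0.5795 -0.0236  0.1533]
305 156 [0.612  0.1677 0.2711]
278 154 [0.6611 0.1672 0.2706]
350 140 [ 0.5679 -0.3696 -0.0006]
330 140 [0.5681 0.1652 0.306 ]
```

View pics/c8.png

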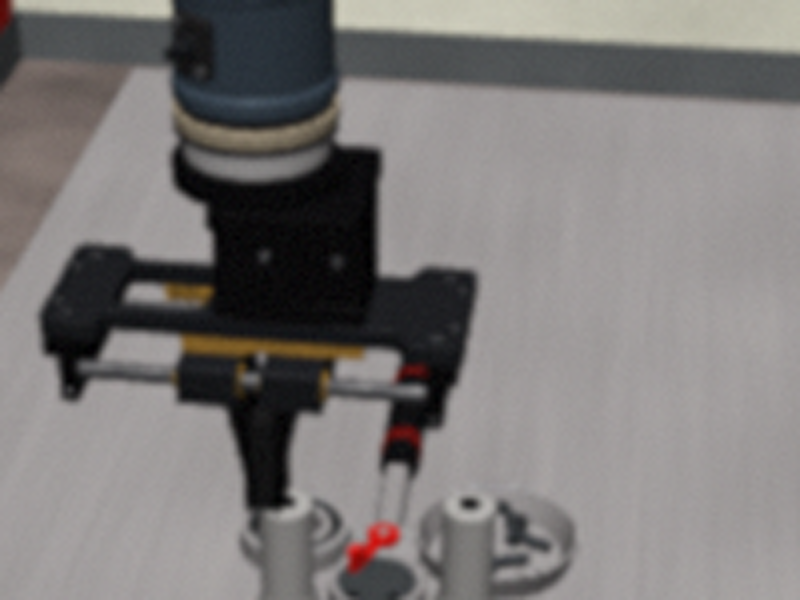

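The body's underside stays about 72 mm above the tip, which fits the stated gripper geometry, so only the reported TCP height is off. The real tip is at TCP z + 8 mm. I'll lower the tip to about 0.1615 m, level with the tab, and then come up to just short of it.

Emit:
jog_arm(motion=[1, 15, 0, 0, 0, 0, 1, 27, 0, 0, 0, 0, 1, 31.5, 0, 0, 0, 0, 1, 31.5, -8, 0, 0, 0, 1, 31.5, -18, 0, 0, 0, 1, 31.5, -23, 0, 0, 0, 1, 31.5, -24, 0, 0, 0])

```text
time_s: 4.0
position: [0.6105, 0.1292, 0.1537]
tcp_rot: [[-0.0, 0.001, 1.0], [-1.0, 0.0, -0.0], [-0.0, -1.0, 0.001]]
force: [0.6, 0.5, -0.2]
opening: 0.009
```

```bash
python3 - <<'E'
from h import *
st()
cap('side','side3')
crop('side3',312,180,40,10,'c9')
d=np.load('pics/side3.npy')
for v in range(180,200,2): print(v, [w('side',u,v,d=d[v,u]).round(4) for u in (308,310,312)])
E
```

```text
t 4.0 p [0.6105 0.1292 0.1537] zdeg -0.02 F [ 0.6  0.5 -0.2] op 0.009 q [ 2. 34. 86.  0. 60.  2.]
180 [array([0.6118, 0.1398, 0.2   ]), array([0.6079, 0.1399, 0.2004]), array([0.6037, 0.1417, 0.2021])]
182 [array([0.6124, 0.1365, 0.193 ]), array([0.6081, 0.1386, 0.1948]), array([0.6041, 0.1395, 0.1959])]
184 [array([0.6119, 0.1394, 0.1903]), array([0.6081, 0.1393, 0.1906]), array([0.6042, 0.139 , 0.1908])]
186 [array([0.6121, 0.139 , 0.1853]), array([0.6083, 0.1384, 0.1852]), array([0.6041, 0.14  , 0.1868])]
188 [array([0.6123, 0.1379, 0.1797]), array([0.6086, 0.1366, 0.1792]), array([0.6042, 0.1395, 0.1817])]
190 [array([0.6121, 0.1393, 0.176 ]), array([0.6085, 0.1374, 0.175 ]), array([0.6043, 0.1392, 0.1767])]
192 [array([0.6122, 0.1392, 0.1711]), array([0.6083, 0.139 , 0.1713]), array([0.6044, 0.1386, 0.1714])]
194 [array([0.6123, 0.1388, 0.1659]), array([0.6085, 0.1381, 0.1658]), array([0.6041, 0.1406, 0.1681])]
196 [array([0.6224, 0.0786, 0.1157]), array([0.6082, 0.1402, 0.1625]), array([0.6043, 0.1397, 0.1625])]
198 [array([0.6219, 0.0816, 0.1126]), array([ 0.6422, -0.0704, -0.0025]), array([ 0.6374, -0.0725, -0.0036])]
```

View pics/c9.png

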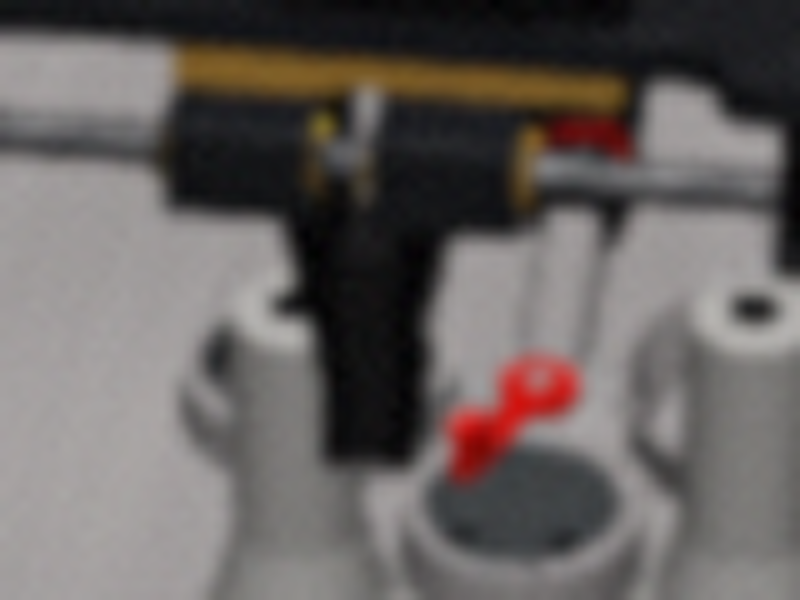

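The gap to the tab is about 6 mm and the tip is level with the tab, above the lever arm and the pillar tops. I'll push slowly at roughly 14 mm/s.

Emit:
jog_arm(motion=[0, 0, -2, 0, 0, 0, 0, 0, -4, 0, 0, 0, 0, 0, -5.5, 0, 0, 0, 0, 0, -7, 0, 0, 0, 0, 0, -8.5, 0, 0, 0, 0, 0, -10, 0, 0, 0, 0, 0, -11.5, 0, 0, 0, 0, 0, -13, 0, 0, 0])

```text
time_s: 5.05
position: [0.5991, 0.1299, 0.1537]
tcp_rot: [[-0.001, 0.003, 1.0], [-1.0, 0.002, -0.001], [-0.002, -1.0, 0.003]]
force: [5.3, 3.7, -1.0]
opening: 0.001
```

```bash
python3 - <<'E'
from h import *
st()
cap('side','side4')
crop('side4',312,180,40,10,'c10')
E
```

```text
t 5.05 p [0.5991 0.1299 0.1537] zdeg -0.06 F [ 5.3  3.7 -1. ] op 0.001 q [ 2. 33. 87.  0. 59.  2.]
```

View pics/c10.png

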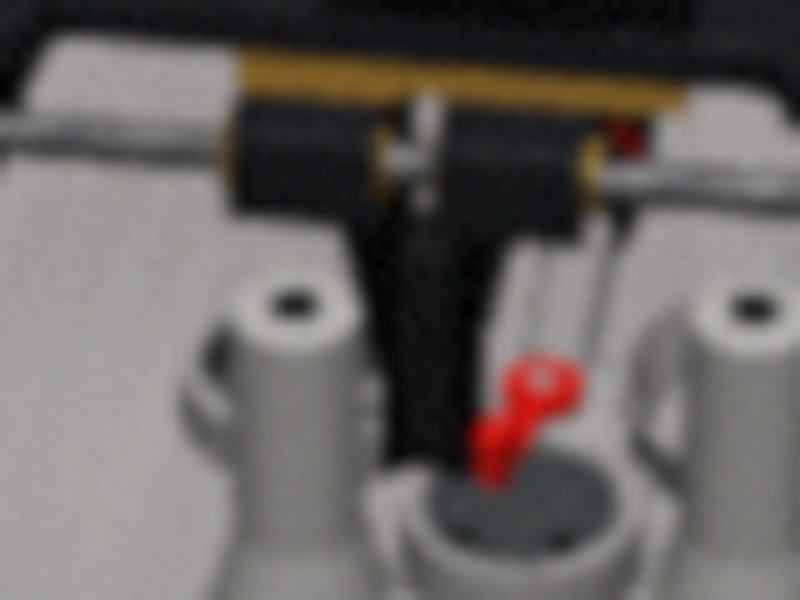

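Emit:
jog_arm(motion=[0, 0, -1.5, 0, 0, 0, 0, 0, -3, 0, 0, 0, 0, 0, -4.5, 0, 0, 0, 0, 0, -6, 0, 0, 0, 0, 0, -7.5, 0, 0, 0, 0, 0, -9, 0, 0, 0, 0, 0, -10.5, 0, 0, 0, 0, 0, -12, 0, 0, 0])

```text
time_s: 6.1
position: [0.587, 0.1295, 0.1538]
tcp_rot: [[-0.001, 0.003, 1.0], [-1.0, 0.001, -0.001], [-0.001, -1.0, 0.003]]
force: [4.1, 2.7, -0.0]
opening: 0.003
```

```bash
python3 - <<'E'
from h import *
st()
cap('side','side5')
crop('side5',312,180,40,10,'c11')
E
```

```text
t 6.1 p [0.587  0.1295 0.1538] zdeg -0.03 F [ 4.1  2.7 -0. ] op 0.003 q [ 2. 32. 89.  0. 58.  2.]
```

View pics/c11.png

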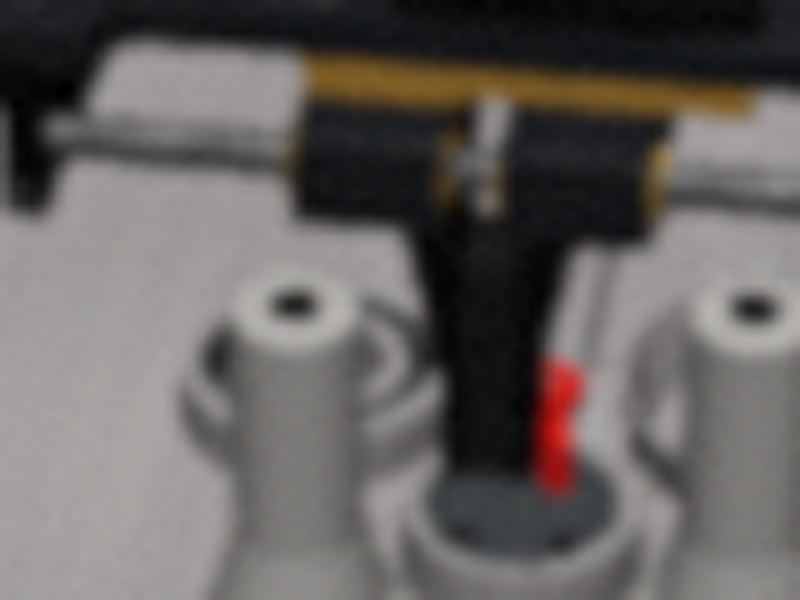

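Emit:
jog_arm(motion=[0, 0, -1, 0, 0, 0, 0, 0, -2, 0, 0, 0, 0, 0, -3, 0, 0, 0, 0, 0, -4, 0, 0, 0])

```text
time_s: 6.65
position: [0.5824, 0.1287, 0.1535]
tcp_rot: [[-0.0, 0.001, 1.0], [-1.0, -0.001, -0.0], [0.001, -1.0, 0.001]]
force: [5.4, 0.6, 1.5]
opening: 0.005
```

Emit:
jog_arm(motion=[0, 0, -0.5, 0, 0, 0, 0, 0, -1, 0, 0, 0])

```text
time_s: 6.9
position: [0.5822, 0.1287, 0.1536]
tcp_rot: [[-0.001, 0.003, 1.0], [-1.0, -0.001, -0.001], [0.001, -1.0, 0.003]]
force: [5.9, 1.3, 0.9]
opening: 0.002
```

Emit:
jog_arm(motion=[0, 0, -0.5, 0, 0, 0, 0, 0, -1, 0, 0, 0])

```text
time_s: 7.15
position: [0.5822, 0.1287, 0.1538]
tcp_rot: [[-0.001, 0.005, 1.0], [-1.0, -0.0, -0.001], [0.0, -1.0, 0.005]]
force: [7.5, 0.8, -0.7]
opening: 0.002
```

Emit:
jog_arm(motion=[0, 0, -0.5, 0, 0, 0, 0, 0, -1, 0, 0, 0])

```text
time_s: 7.4
position: [0.5821, 0.1287, 0.1539]
tcp_rot: [[-0.001, 0.007, 1.0], [-1.0, -0.0, -0.001], [0.0, -1.0, 0.007]]
force: [9.5, 0.9, -1.6]
opening: 0.005
```

```bash
python3 - <<'E'
from h import *
st()
cap('side','side6')
crop('side6',312,180,40,10,'c12')
E
```

```text
t 7.4 p [0.5821 0.1287 0.1539] zdeg -0.03 F [ 9.5  0.9 -1.6] op 0.005 q [ 2. 32. 90. -0. 58.  2.]
```

View pics/c12.png

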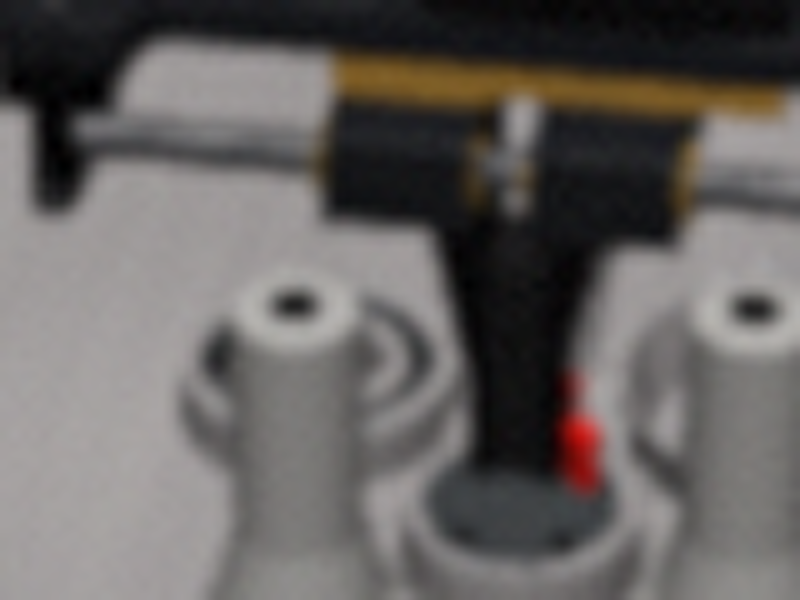

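The finger stalls at x=0.582 with the force rising about 2 N/mm to 9.5 N. The tab has travelled about 23 mm, so it is on the loosening stop. I'll back off, rise and look.

Emit:
jog_arm(motion=[0, 0, 3, 0, 0, 0, 0, 0, 10, 0, 0, 0, 0, -10, 14, 0, 0, 0, 10, -40, 14, 0, 0, 0, 45, -60, 14, 0, 0, 0, 95, -66, 12, 0, 0, 0, 145, -66, 8, 0, 0, 0, 165, -66, 4, 0, 0, 0, 165, -66, 4, 0, 0, 0], gripper=0)

```text
time_s: 8.57
position: [0.5819, -0.0365, 0.2192]
tcp_rot: [[-0.003, -0.002, 1.0], [-1.0, 0.001, -0.003], [-0.001, -1.0, -0.002]]
force: [-0.5, 0.1, 0.5]
opening: 0.004
```

```bash
python3 - <<'E'
from h import *
st()
cap('side','side7');cap('top','top7')
crop('side7',322,180,40,10,'c13');crop('top7',345,185,72,5,'c14')
E
```

```text
t 8.57 p [ 0.5819 -0.0365  0.2192] zdeg -0.18 F [-0.5  0.1  0.5] op 0.004 q [-15.  27.  88.   0.  66. -14.]
```

View pics/c13.png

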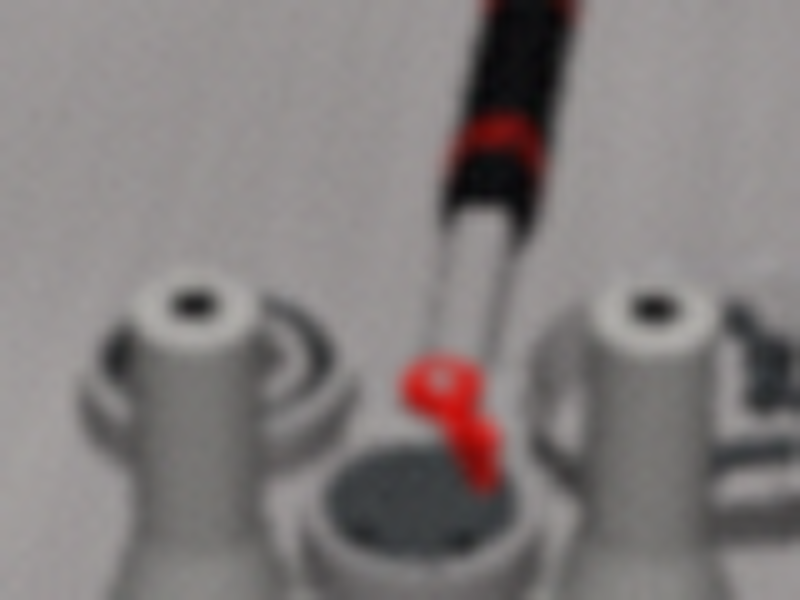

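View pics/c14.png

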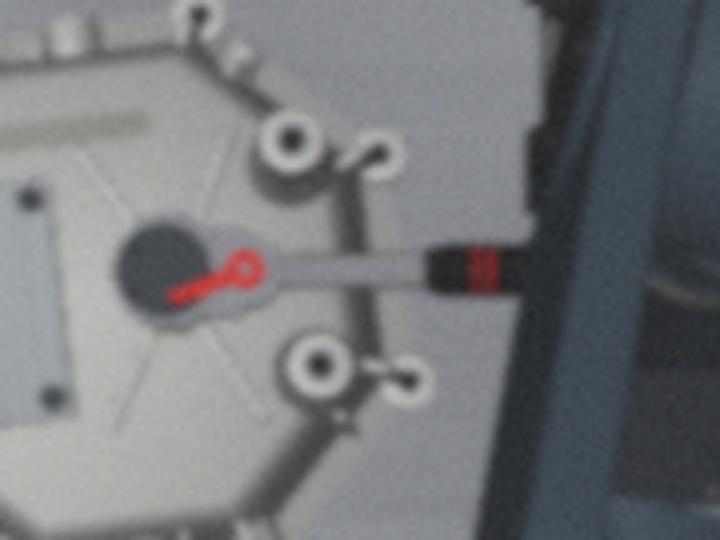

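Both views show the lever at about 23° to the loosening side; in the top crop the tab is at (178,297) and the pin at (243,269). Next I'll measure the handle line and straddle the grip.

```bash
python3 - <<'E'
from h import *
o=lambda x,y:(273+(x+.5)/5-.5,131+(y+.5)/5-.5)
for x,y,z in((440,270,.144),(480,270,.144),(510,270,.144),(340,268,.150)): print(w('top',*o(x,y),z))
A=np.array([.5812,.1325])
a=np.radians(-90.0)
for a in np.radians([-90,-83-23,-83+23]):print(A+.165*np.array([np.cos(a),np.sin(a)]))
go([.5825,-.0325,.122],0)
E
```

```text
[0.58178764 0.01703868 0.144     ]
[5.81750508e-01 1.14430258e-04 1.44000000e-01]
[ 0.58172265 -0.01257935  0.144     ]
[0.58220097 0.05957961 0.15      ]
[ 0.5812 -0.0325]
[ 0.53571984 -0.02610818]
[ 0.6637     -0.01039419]
shift [-2.1 97.1  0.3] turn [ 0.06 -0.01 -0.07]
```

Emit:
jog_arm(motion=[0, 0, 0, 0, 0, 0, -1, 10, 0, 0, 0, 0, -2, 20, 0, 0, 0, 0, -4, 40, 0, 0, 0, 0, -4, 65, 0, 0, 0, 0, -4, 85, 0, 0, 0, 0, -4, 97, 0, 0, 0, 0, -4, 97, 0, 0, 0, 0], gripper=0.36)

```text
time_s: 9.68
position: [0.582, -0.0315, 0.121]
tcp_rot: [[-0.0, -0.003, 1.0], [-1.0, 0.001, -0.0], [-0.001, -1.0, -0.003]]
force: [-1.3, -0.0, -0.1]
opening: 0.357
```

```bash
python3 - <<'E'
from h import *
st()
cap('side','side8')
crop('side8',330,160,40,10,'c15')
E
```

```text
t 9.68 p [ 0.582  -0.0315  0.121 ] zdeg -0.02 F [-1.3 -0.  -0.1] op 0.357 q [-14.  34.  93.   0.  53. -14.]
```

View pics/c15.png

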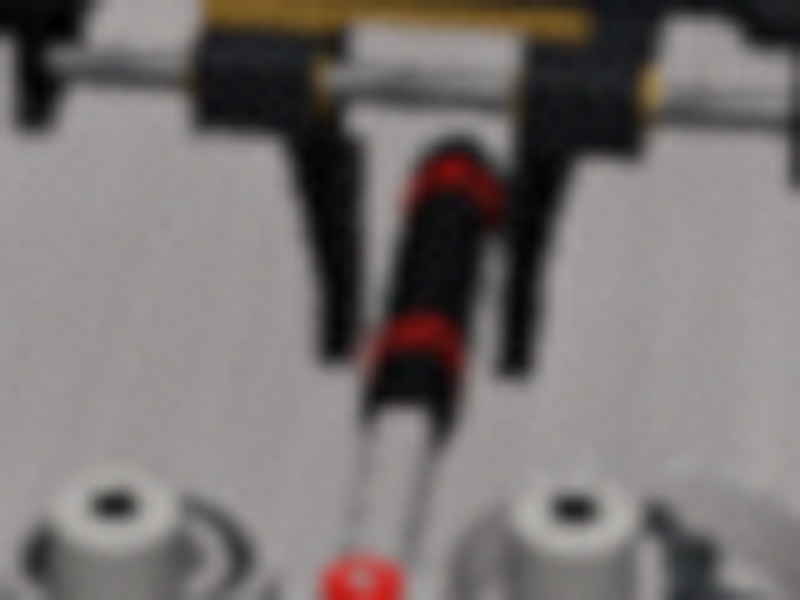

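The fingers straddle the grip with clearance on both sides. Next I'll compute the arc rows for the strokes.

```bash
cat >> h.py <<'E'
A=np.array([.5812,.1325]); MID=-82.8
def th():
    s=bot.read_state();p=s['position'][:2]-A;return np.radians(np.degrees(np.arctan2(p[1],p[0]))-MID),np.linalg.norm(p)
def arc(t1,step=.05,zt=.121):
    t0,r=th();n=int(np.ceil(abs(t1-t0)/step));s=bot.read_state();R=s['tcp_rot'];out=[]
    for i in range(1,n+1):
        t=t0+(t1-t0)*i/n;a=np.radians(MID)+t
        P=np.r_[A+.165*np.array([np.cos(a),np.sin(a)]),zt]
        zd=a+np.pi/2;Rt=np.array([[np.sin(zd),0,np.cos(zd)],[-np.cos(zd),0,np.sin(zd)],[0,-1,0]])
        d=R.T@(P-s['position'])*1000;r_=Ro.from_matrix(R.T@Rt).as_rotvec(degrees=True)
        out+=[round(d[0],1),0,round(d[2],1),0,round(r_[1],1),0]
    print('th0',round(t0,3),n);print(', '.join('%g'%x for x in out))
E
python3 - <<'E'
from h import *
st();arc(.38,.05)
E
```

```text
t 9.72 p [ 0.5827 -0.0318  0.1219] zdeg -0.02 F [0.8 0.4 0.3] op 0.359 q [-14.  34.  93.   0.  53. -14.]
th0 -0.116 10
0.5, 0, 8.2, 0, -3.4, 0, -0.2, 0, 16.4, 0, -6.2, 0, -1.3, 0, 24.5, 0, -9.1, 0, -2.8, 0, 32.5, 0, -11.9, 0, -4.7, 0, 40.5, 0, -14.8, 0, -7, 0, 48.4, 0, -17.6, 0, -9.7, 0, 56.1, 0, -20.5, 0, -12.7, 0, 63.7, 0, -23.3, 0, -16.1, 0, 71.1, 0, -26.1, 0, -19.9, 0, 78.4, 0, -29, 0
```

Emit:
jog_arm(motion=[0.5, 0, 5, 0, -2.5, 0, 0, 0, 12, 0, -4.8, 0, -0.5, 0, 20, 0, -7.5, 0, -2, 0, 28, 0, -10.4, 0, -3.6, 0, 36, 0, -13.2, 0, -5.7, 0, 44, 0, -16, 0, -8.3, 0, 52, 0, -19, 0, -11, 0, 59.5, 0, -21.7, 0, -14.1, 0, 67, 0, -24.5, 0, -17.5, 0, 74, 0, -27.3, 0])

```text
time_s: 10.98
position: [0.6551, -0.0149, 0.1229]
tcp_rot: [[0.46, -0.004, 0.888], [-0.888, -0.001, 0.46], [-0.001, -1.0, -0.005]]
force: [-5.4, -0.7, 2.5]
opening: 0.359
```

```bash
python3 - <<'E'
from h import *
st();print(th())
cap('side','side9')
crop('side9',312,180,60,6,'c16')
E
```

```text
t 10.97 p [ 0.6551 -0.0149  0.1229] zdeg 27.41 F [-5.4 -0.7  2.5] op 0.359 q [-11.  39.  82.  -0.  60. -38.]
(np.float64(0.339104833163484), np.float64(0.16490533151649261))
```

View pics/c16.png

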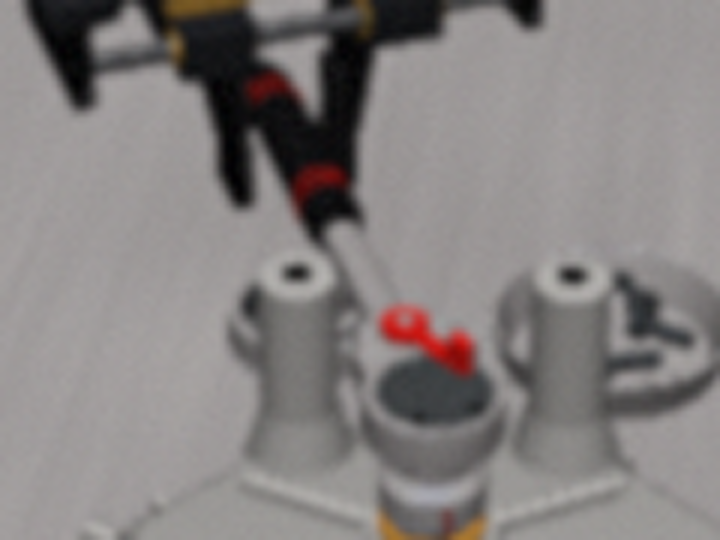

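The index mark on the socket has moved to the right in the side view, to about (326,222), so the plug is turning in the loosening direction. I'll ease on towards pillar B and watch the force.

```bash
python3 - <<'E'
from h import *
arc(.41,.018)
E
```

```text
th0 0.347 4
-0, 0, 2.6, 0, -0.5, 0, -0.1, 0, 5.2, 0, -1.4, 0, -0.2, 0, 7.8, 0, -2.3, 0, -0.3, 0, 10.4, 0, -3.2, 0
```

Emit:
jog_arm(motion=[0, 0, 2, 0, -0.5, 0, -0.1, 0, 4, 0, -1, 0, -0.1, 0, 6, 0, -1.6, 0, -0.2, 0, 8, 0, -2.3, 0])

```text
time_s: 11.52
position: [0.6639, -0.0107, 0.1224]
tcp_rot: [[0.494, -0.0, 0.869], [-0.869, -0.0, 0.494], [0.0, -1.0, -0.0]]
force: [-3.4, -0.9, 3.4]
opening: 0.362
```

```bash
python3 - <<'E'
from h import *
st();print(th())
E
```

```text
t 11.53 p [ 0.6639 -0.0107  0.1224] zdeg 29.61 F [-3.4 -0.9  3.4] op 0.362 q [-11.  39.  81.  -0.  60. -40.]
(np.float64(0.3978546473412262), np.float64(0.16533900141124416))
```

Emit:
jog_arm(motion=[0, 0, 1.3, 0, -0.4, 0, -0.1, 0, 2.6, 0, -0.8, 0, -0.1, 0, 4, 0, -1.2, 0])

```text
time_s: 11.9
position: [0.6675, -0.0086, 0.1223]
tcp_rot: [[0.512, 0.0, 0.859], [-0.859, -0.0, 0.512], [0.0, -1.0, 0.0]]
force: [-4.2, -2.0, 3.8]
opening: 0.36
```

```bash
python3 - <<'E'
from h import *
st();print(th())
cap('side','side10')
crop('side10',312,180,60,6,'c17')
arc(-.41,.06)
E
```

```text
t 11.9 p [ 0.6675 -0.0086  0.1223] zdeg 30.8 F [-4.2 -2.   3.8] op 0.36 q [-10.  39.  80.  -0.  61. -41.]
(np.float64(0.42299029334010657), np.float64(0.16540580185600112))
th0 0.424 14
-0.6, 0, -9.8, 0, 2.7, 0, -1.4, 0, -19.6, 0, 6.1, 0, -2.7, 0, -29.4, 0, 9.6, 0, -4.6, 0, -39, 0, 13, 0, -7.1, 0, -48.5, 0, 16.4, 0, -10.2, 0, -57.9, 0, 19.8, 0, -13.8, 0, -67, 0, 23.2, 0, -17.9, 0, -75.9, 0, 26.6, 0, -22.6, 0, -84.6, 0, 30, 0, -27.7, 0, -92.9, 0, 33.4, 0, -33.4, 0, -101, 0, 36.9, 0, -39.5, 0, -108.6, 0, 40.3, 0, -46.1, 0, -115.9, 0, 43.7, 0, -53.1, 0, -122.8, 0, 47.1, 0
```

View pics/c17.png

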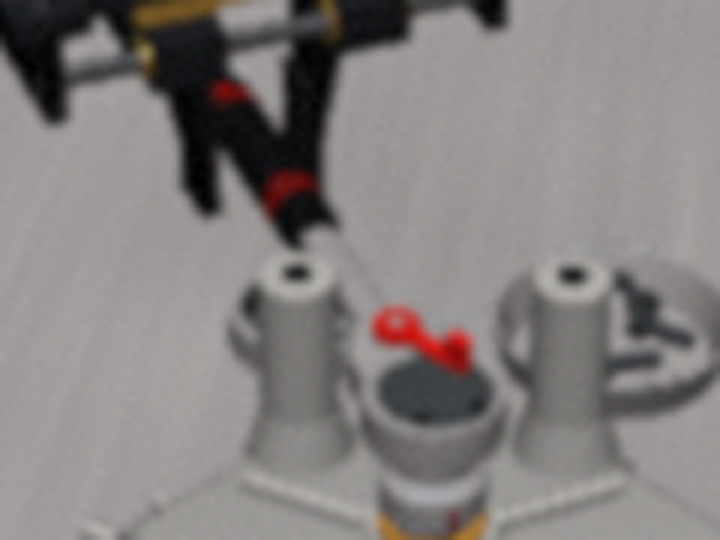

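That is close to pillar B without pressing it; the force is still at driving level. Now the return stroke, where the ratchet should click freely, ending just short of pillar A.

Emit:
jog_arm(motion=[-0.3, 0, -5, 0, 1.5, 0, -1, 0, -13, 0, 4, 0, -2, 0, -22.5, 0, 7, 0, -3.6, 0, -33, 0, 11, 0, -5.7, 0, -43, 0, 14.5, 0, -8.3, 0, -52.5, 0, 18, 0, -12, 0, -62.5, 0, 21.5, 0, -16, 0, -71.8, 0, 25, 0, -20.3, 0, -80.5, 0, 28.5, 0, -25.4, 0, -89.2, 0, 32, 0, -31, 0, -97.6, 0, 35.5, 0, -37, 0, -105.5, 0, 39, 0, -43, 0, -112.5, 0, 42, 0, -48, 0, -118, 0, 44.8, 0, -52, 0, -121.8, 0, 46.5, 0, -52, 0, -121.8, 0, 46.5, 0])

```text
time_s: 13.95
position: [0.5359, -0.0258, 0.1223]
tcp_rot: [[-0.272, 0.0, 0.962], [-0.962, 0.0, -0.272], [-0.001, -1.0, 0.0]]
force: [-0.1, 0.4, -0.1]
opening: 0.361
```

```bash
python3 - <<'E'
from h import *
st();print(th())
cap('side','side11')
crop('side11',322,180,60,6,'c18')
arc(.41,.055)
E
```

```text
t 13.95 p [ 0.5359 -0.0258  0.1223] zdeg -15.76 F [-0.1  0.4 -0.1] op 0.361 q [-15.  31. 100.   0.  49.   1.]
(np.float64(-0.4044930460500999), np.float64(0.16471076007244856))
th0 -0.402 15
0, 0, 8.9, 0, -3, 0, -0.7, 0, 17.8, 0, -6.1, 0, -1.9, 0, 26.7, 0, -9.2, 0, -3.5, 0, 35.5, 0, -12.3, 0, -5.7, 0, 44.1, 0, -15.4, 0, -8.3, 0, 52.7, 0, -18.5, 0, -11.3, 0, 61.1, 0, -21.6, 0, -14.9, 0, 69.3, 0, -24.7, 0, -18.8, 0, 77.3, 0, -27.8, 0, -23.2, 0, 85.1, 0, -30.9, 0, -28, 0, 92.6, 0, -34, 0, -33.2, 0, 99.9, 0, -37.1, 0, -38.8, 0, 106.9, 0, -40.2, 0, -44.7, 0, 113.5, 0, -43.3, 0, -51, 0, 119.9, 0, -46.4, 0
```

View pics/c18.png

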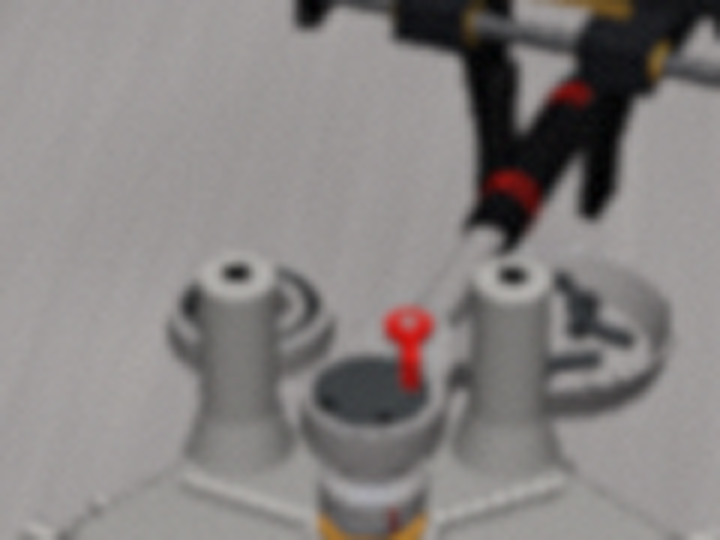

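The handle clicked back and the mark stayed at about u=327.5, so the plug did not follow it. Second driving stroke.

Emit:
jog_arm(motion=[0, 0, 5, 0, -1.8, 0, -0.4, 0, 12.5, 0, -4.2, 0, -1.3, 0, 21, 0, -7.2, 0, -2.7, 0, 30, 0, -10.4, 0, -4.6, 0, 39, 0, -13.6, 0, -7, 0, 48, 0, -16.8, 0, -9.9, 0, 57, 0, -20.1, 0, -13.4, 0, 66, 0, -23.4, 0, -17.5, 0, 74.8, 0, -26.8, 0, -22, 0, 83, 0, -30, 0, -26.9, 0, 91, 0, -33.3, 0, -32, 0, 98.4, 0, -36.4, 0, -37.2, 0, 105, 0, -39.3, 0, -42, 0, 110.6, 0, -41.9, 0, -46.5, 0, 115.5, 0, -44.2, 0, -50, 0, 119, 0, -46, 0, -51, 0, 119.9, 0, -46.4, 0])

```text
time_s: 16.12
position: [0.6643, -0.0097, 0.122]
tcp_rot: [[0.511, -0.003, 0.86], [-0.86, -0.0, 0.511], [-0.001, -1.0, -0.003]]
force: [-5.0, -1.4, 3.6]
opening: 0.357
```

```bash
python3 - <<'E'
from h import *
st();print(th())
cap('side','side12')
crop('side12',322,200,40,10,'c19')
arc(-.405,.06)
E
```

```text
t 16.12 p [ 0.6643 -0.0097  0.122 ] zdeg 30.73 F [-5.  -1.4  3.6] op 0.357 q [-10.  39.  80.  -0.  60. -41.]
(np.float64(0.40328065594047086), np.float64(0.1647448475408945))
th0 0.405 14
-0.1, 0, -9.5, 0, 3.6, 0, -1, 0, -19, 0, 6.9, 0, -2.4, 0, -28.5, 0, 10.3, 0, -4.4, 0, -37.8, 0, 13.6, 0, -6.9, 0, -47, 0, 16.9, 0, -9.9, 0, -56.1, 0, 20.2, 0, -13.5, 0, -64.9, 0, 23.5, 0, -17.5, 0, -73.6, 0, 26.8, 0, -22.1, 0, -82, 0, 30.1, 0, -27.1, 0, -90.1, 0, 33.5, 0, -32.6, 0, -97.9, 0, 36.8, 0, -38.6, 0, -105.4, 0, 40.1, 0, -44.9, 0, -112.5, 0, 43.4, 0, -51.7, 0, -119.2, 0, 46.7, 0
```

View pics/c19.png

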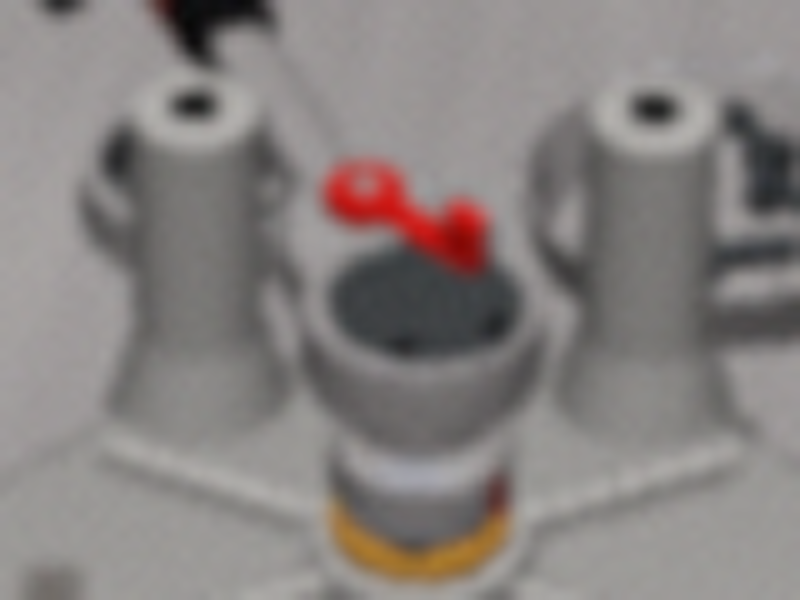

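The mark is now near the right edge of the socket at about (331,209), roughly 1.0 rad. Return, then the next stroke.

Emit:
jog_arm(motion=[0, 0, -5, 0, 1.7, 0, -0.6, 0, -13, 0, 4.6, 0, -1.6, 0, -22.5, 0, 8, 0, -3.3, 0, -32, 0, 11.5, 0, -5.4, 0, -41.5, 0, 15, 0, -8.2, 0, -51, 0, 18.4, 0, -11.5, 0, -60.3, 0, 21.8, 0, -15.3, 0, -69, 0, 25, 0, -19.6, 0, -77.6, 0, 28.4, 0, -24.5, 0, -86, 0, 31.8, 0, -29.8, 0, -94, 0, 35.1, 0, -35.6, 0, -101.7, 0, 38.4, 0, -41.8, 0, -109, 0, 41.8, 0, -47.3, 0, -114.9, 0, 44.5, 0, -51.5, 0, -119, 0, 46.7, 0, -51.5, 0, -119, 0, 46.7, 0])

```text
time_s: 18.18
position: [0.5375, -0.026, 0.1225]
tcp_rot: [[-0.277, 0.003, 0.961], [-0.961, -0.0, -0.277], [-0.001, -1.0, 0.003]]
force: [0.3, -0.0, 0.4]
opening: 0.361
```

```bash
python3 - <<'E'
from h import *
st();print(th())
arc(.415,.055)
E
```

```text
t 18.18 p [ 0.5375 -0.026   0.1225] zdeg -16.07 F [ 0.3 -0.   0.4] op 0.361 q [-15.  31. 100.   0.  49.   1.]
(np.float64(-0.39462514930075865), np.float64(0.16441483272323987))
th0 -0.395 15
0.2, 0, 8.9, 0, -3.8, 0, -0.6, 0, 17.8, 0, -6.8, 0, -1.9, 0, 26.6, 0, -9.9, 0, -3.7, 0, 35.3, 0, -13, 0, -5.9, 0, 43.9, 0, -16.1, 0, -8.6, 0, 52.4, 0, -19.2, 0, -11.8, 0, 60.7, 0, -22.3, 0, -15.4, 0, 68.9, 0, -25.4, 0, -19.4, 0, 76.8, 0, -28.5, 0, -23.8, 0, 84.5, 0, -31.6, 0, -28.7, 0, 92, 0, -34.7, 0, -34, 0, 99.2, 0, -37.8, 0, -39.6, 0, 106.1, 0, -40.9, 0, -45.6, 0, 112.6, 0, -44, 0, -52, 0, 118.9, 0, -47, 0
```

Emit:
jog_arm(motion=[0, 0, 5, 0, -2, 0, -0.4, 0, 12.5, 0, -4.6, 0, -1.3, 0, 21, 0, -7.8, 0, -2.7, 0, 30, 0, -11, 0, -4.6, 0, 39, 0, -14.2, 0, -7.1, 0, 48, 0, -17.5, 0, -10.3, 0, 57, 0, -20.8, 0, -14, 0, 66, 0, -24.2, 0, -18.3, 0, 74.8, 0, -27.6, 0, -22.9, 0, 83, 0, -31, 0, -28, 0, 91, 0, -34.2, 0, -33.2, 0, 98.2, 0, -37.3, 0, -38.5, 0, 104.8, 0, -40.2, 0, -43.6, 0, 110.5, 0, -42.9, 0, -48, 0, 115, 0, -45, 0, -51.3, 0, 118.2, 0, -46.7, 0, -52, 0, 118.9, 0, -47, 0])

```text
time_s: 20.3
position: [0.6649, -0.0091, 0.1221]
tcp_rot: [[0.515, -0.001, 0.857], [-0.857, -0.0, 0.515], [-0.0, -1.0, -0.001]]
force: [-4.3, -1.5, 3.2]
opening: 0.36
```

```bash
python3 - <<'E'
from h import *
st();print(th())
cap('side','side13')
crop('side13',322,200,40,10,'c20')
arc(-.41,.06)
E
```

```text
t 20.3 p [ 0.6649 -0.0091  0.1221] zdeg 31.02 F [-4.3 -1.5  3.2] op 0.36 q [-10.  39.  80.  -0.  60. -41.]
(np.float64(0.40824492029608844), np.float64(0.1644701387671637))
th0 0.409 14
0.2, 0, -9.6, 0, 3.7, 0, -0.7, 0, -19.3, 0, 7.1, 0, -2.2, 0, -28.8, 0, 10.4, 0, -4.2, 0, -38.2, 0, 13.8, 0, -6.8, 0, -47.5, 0, 17.1, 0, -9.9, 0, -56.7, 0, 20.5, 0, -13.6, 0, -65.6, 0, 23.8, 0, -17.7, 0, -74.3, 0, 27.2, 0, -22.4, 0, -82.8, 0, 30.5, 0, -27.5, 0, -91, 0, 33.9, 0, -33.1, 0, -98.8, 0, 37.2, 0, -39.2, 0, -106.3, 0, 40.6, 0, -45.7, 0, -113.5, 0, 43.9, 0, -52.6, 0, -120.2, 0, 47.3, 0
```

View pics/c20.png

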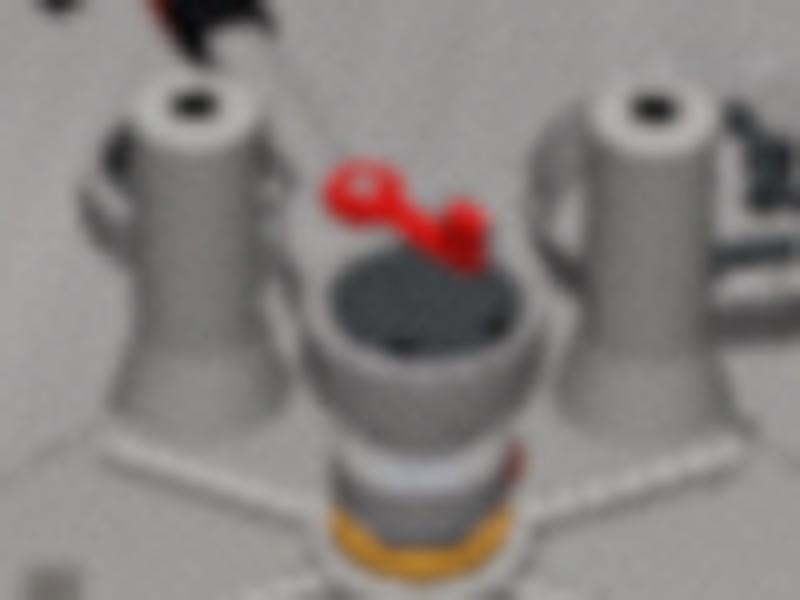

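The mark has reached the right-hand limb, roughly 1.6 rad, which is too close to call. One more full cycle will give margin.

Emit:
jog_arm(motion=[0, 0, -5, 0, 1.7, 0, -0.6, 0, -13, 0, 4.7, 0, -1.5, 0, -22.5, 0, 8.2, 0, -3.1, 0, -32, 0, 11.6, 0, -5.2, 0, -41.5, 0, 15, 0, -8, 0, -51, 0, 18.4, 0, -11.4, 0, -60.3, 0, 21.8, 0, -15.3, 0, -69.3, 0, 25.2, 0, -19.7, 0, -78, 0, 28.6, 0, -24.7, 0, -86.5, 0, 32, 0, -30.1, 0, -94.7, 0, 35.4, 0, -36, 0, -102.3, 0, 38.8, 0, -42.3, 0, -109.7, 0, 42.2, 0, -47.8, 0, -115.6, 0, 45, 0, -52.5, 0, -120.2, 0, 47.3, 0, -52.5, 0, -120.2, 0, 47.3, 0])

```text
time_s: 22.35
position: [0.536, -0.0256, 0.1225]
tcp_rot: [[-0.282, 0.003, 0.959], [-0.959, 0.0, -0.282], [-0.001, -1.0, 0.003]]
force: [-0.1, -0.6, -0.3]
opening: 0.362
```

```bash
python3 - <<'E'
from h import *
st();print(th())
arc(.415,.055)
E
```

```text
t 22.35 p [ 0.536  -0.0256  0.1225] zdeg -16.37 F [-0.1 -0.6 -0.3] op 0.362 q [-15.  31. 100.   0.  49.   2.]
(np.float64(-0.40407100679396313), np.float64(0.16438860097561658))
th0 -0.404 15
0.3, 0, 9, 0, -3.5, 0, -0.5, 0, 18, 0, -6.7, 0, -1.8, 0, 26.9, 0, -9.8, 0, -3.6, 0, 35.7, 0, -12.9, 0, -5.8, 0, 44.4, 0, -16.1, 0, -8.6, 0, 53, 0, -19.2, 0, -11.7, 0, 61.5, 0, -22.3, 0, -15.4, 0, 69.7, 0, -25.4, 0, -19.5, 0, 77.7, 0, -28.6, 0, -24, 0, 85.5, 0, -31.7, 0, -28.9, 0, 93, 0, -34.8, 0, -34.3, 0, 100.3, 0, -38, 0, -40, 0, 107.2, 0, -41.1, 0, -46.1, 0, 113.9, 0, -44.2, 0, -52.6, 0, 120.1, 0, -47.3, 0
```

Emit:
jog_arm(motion=[0, 0, 5, 0, -2, 0, -0.4, 0, 12.5, 0, -4.6, 0, -1.3, 0, 21, 0, -7.8, 0, -2.7, 0, 30, 0, -11, 0, -4.6, 0, 39, 0, -14.2, 0, -7.1, 0, 48, 0, -17.5, 0, -10.2, 0, 57, 0, -20.8, 0, -13.9, 0, 66, 0, -24.1, 0, -18.1, 0, 74.8, 0, -27.5, 0, -22.7, 0, 83, 0, -30.8, 0, -27.8, 0, 91, 0, -34, 0, -33.2, 0, 98.6, 0, -37.3, 0, -38.7, 0, 105.5, 0, -40.3, 0, -44, 0, 111.4, 0, -43.1, 0, -48.5, 0, 116.1, 0, -45.4, 0, -51.8, 0, 119.4, 0, -46.9, 0, -52.6, 0, 120.1, 0, -47.3, 0])

```text
time_s: 24.48
position: [0.6648, -0.0092, 0.1221]
tcp_rot: [[0.515, -0.002, 0.857], [-0.857, -0.0, 0.515], [-0.001, -1.0, -0.002]]
force: [-4.0, -2.5, 3.8]
opening: 0.356
```

```bash
python3 - <<'E'
from h import *
st();print(th())
cap('side','side14')
crop('side14',322,200,40,10,'c21')
E
```

```text
t 24.48 p [ 0.6648 -0.0092  0.1221] zdeg 31.02 F [-4.  -2.5  3.8] op 0.356 q [-10.  39.  80.  -0.  60. -41.]
(np.float64(0.4072999248815867), np.float64(0.16453253739229357))
```

View pics/c21.png

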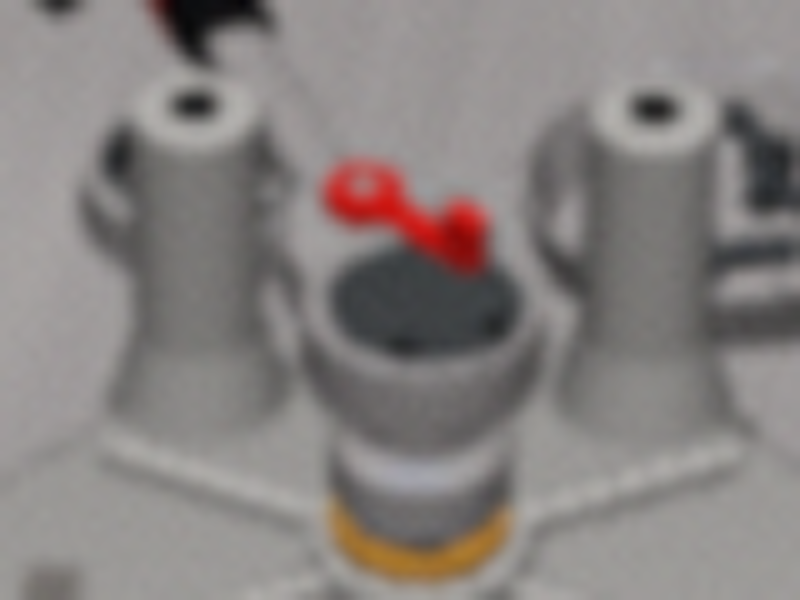

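The mark has gone round behind the socket, well past a quarter turn. I'll release by centring the jaws, lift straight up and check.

Emit:
jog_arm(motion=[0, 0, -2, 0, 0, 0, 0, 0, -4.5, 0, 0, 0, 0, 0, -4.5, 0, 0, 0, 0, -10, -4.5, 0, 0, 0, 0, -35, -4.5, 0, 0, 0, 0, -70, -4.5, 0, 0, 0, 0, -105, -4.5, 0, 0, 0, 60, -130, -20, 0, 0, 0, 120, -140, -30, 0, 0, 0, 160, -140, -30, 0, 0, 0, 180, -140, -30, 0, 0, 0, 180, -140, -30, 0, 0, 0, 180, -140, -30, 0, 0, 0])

```text
time_s: 26.15
position: [0.7324, -0.1777, 0.2627]
tcp_rot: [[0.515, 0.001, 0.857], [-0.857, 0.0, 0.515], [0.0, -1.0, 0.001]]
force: [-0.3, -0.9, -0.1]
opening: 0.362
```

```bash
python3 - <<'E'
from h import *
st()
cap('side','side15');cap('top','top15')
crop('top15',345,185,72,5,'c22')
E
```

```text
t 26.15 p [ 0.7324 -0.1777  0.2627] zdeg 31.01 F [-0.3 -0.9 -0.1] op 0.362 q [-22.  39.  57.   0.  84. -53.]
```

View pics/side15.png

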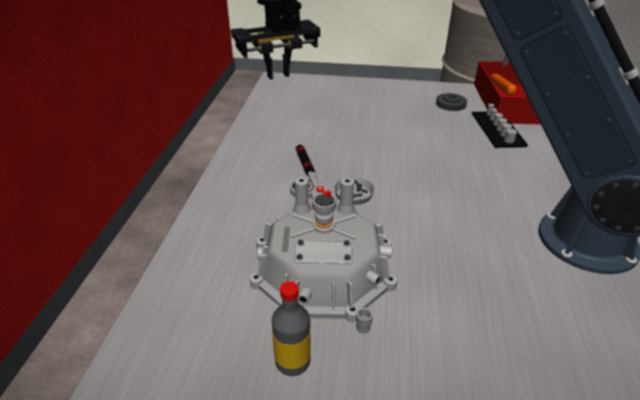

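View pics/c22.png

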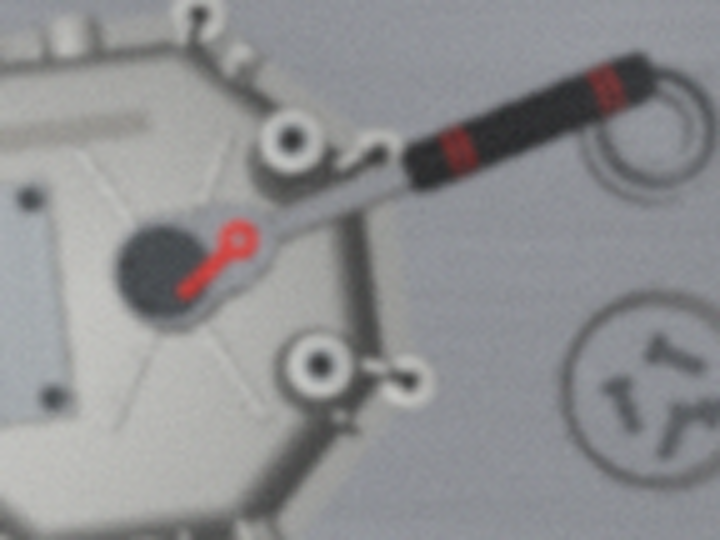

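```bash
python3 - <<'E'
from h import *
o=lambda x,y:(273+(x+.5)/5-.5,131+(y+.5)/5-.5)
W=lambda x,y,z:w('top',*o(x,y),z)[:2]
an=lambda v:np.arctan2(v[1],v[0])
g=W(418,166,.144);e=W(640,78,.144);h=an(g-e); pin=W(238,241,.159)
for t,z in(((184,294),.168),((188,290),.165)):
    print(np.array([an(W(*t,z)-pin)-h, an(g-A)-an(A-A+e-A)]))
c=W(238,241,.159); print(h, an(A-g), pin)
pp=A-.032*np.array([np.cos(h),np.sin(h)]);print('pin pred',pp)
for t,z in(((184,294),.168),((188,290),.165)): print(an(W(*t,z)-pp)-h)
E
```

```text
[0.42218895 0.01041998]
[0.41513377 0.01041998]
1.9476507664284384 1.969884485653278 [0.59277207 0.10231462]
pin pred [0.59297592 0.10274554]
0.43647421505033
0.43056690138065257
```

The lever measures about +0.41 rad, at its loosening stop, and everything on the bench looks unmoved. Handing in.

```bash
python3 - <<'E'
from h import *
print(bot.hand_in()); st()
E
```

```text
the job is handed in; nothing more can be done
None
the job is handed in; nothing more can be done
```

The plug is backed off more than a quarter turn. The ratchet is still on it with its lever on loosen, and I handed the job in at about 26 s.

- **Lever:** I pushed the tab with the shut fingertips to its loosening stop. The finger stalled there at about 9.5 N. The final picture put the lever at roughly +0.41 to +0.44 rad, against a stop at +0.40.
- **Plug:** I straddled the grip loosely and made four loosening strokes with three free returns. The force was about 5 to 6 N at the end of each loosening stroke and about zero at the end of each return. I stopped short of pressing on either pillar.
- **Turn achieved:** the index mark on the socket moved anticlockwise, stayed put on the first return, which is the one I checked, and ended hidden behind the socket. I estimate about 2.2 rad, but only "past the quarter turn" was actually seen.
- **Bench:** the bottle, spare socket, dish and bearing looked unmoved in the last pictures, and the arm was clear of everything.

Two things disagreed or are uncertain:
- **Tool height:** the reported tool height was about 30 mm lower than the cameras showed, with fingertips 8 mm above the TCP instead of 22 mm below. I worked to the camera heights.
- **Handle during the lever push:** it crept roughly 0.02 to 0.03 rad clockwise while the ratchet was still set to tighten. If the plug followed, that is still within its -0.09 limit.

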